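# Seat the carousel plate on its three-ball stand

### The arm

A 7-joint arm with a two-finger parallel gripper is mounted at the origin on a cart in front of the work surface, level with it; the furniture and walls round the work are solid. World frame = base frame: x ahead of the robot, y to its left, z up, the work surface at z = 0. Lengths are in m, angles in rad, forces in N, time in s.
With the tool pointing down it reaches from about 0.4 to 0.925 m from the base axis. Payload 5.6 kg.
Tool frame: the origin (TCP) lies at the very end of the fingers, on their centre line; the grasp point (between the pads) lies 19 mm behind it; z points along the fingers, y is the direction in which the jaws open and shut (so a half turn about z gives the same grasp; the last joint's range is limited). The gripper opens to 85 mm and grips with 20 to 120 N. Pads are 22 mm wide; open, the fingers measure 114 mm over their backs; the gripper's body (76 mm by 85 mm) begins 54 mm behind the grasp point. The pads swing forward as they close: fully open they stand 13 mm farther back than shut.
Start: joints at [-1.336, 0.468, -0.012, 1.603, 0.006, 1.071, -0.056], TCP at [0.178, 0.625, 0.231] pointing down, gripper open.
Joint ranges: [-2.53, 2.53], [-0.31, 2.02], [-1.57, 1.55], [0.28, 2.44], [-1.29, 4.43], [0.15, 1.84], [-2.92, 2.92]. Speed limits (rad/s): [2.57, 2.57, 3.14, 3.14, 3.14, 3.14, 3.14].

### API

Orientations are given as a unit quaternion [x, y, z, w].
In Python, from rig import * gives the robot as it stands. The module is installed in compiled form; this text tells all that it offers.
- The arm moves only by the tool drive_tool, never from a script. Its argument "moves" is a list of rows, each a list of 7 numbers: the shift along the world's x, y, z in cm, then the turn, a rotation vector about the world's x, y, z in rad, then the gripper command: -1 is fully open, 1 is shut, values between are in proportion. In form: [[dx, dy, dz, wx, wy, wz, jaw], ...]. A call has 1 to 8 rows; each row shifts and turns the pose as measured when the row begins; what a row does not reach is not made up. A row lasts 1/10 s, in which the tool goes at most 50 mm and 8.59 degrees, less where a joint would pass 70% of its speed; a pose out of reach is approached as far as the arm can. A call is refused whole if a number of a shift passes 5 or a number of a turn 0.15, either way. A call with a gripper value outside its range is refused whole. The fingers move at their own pace and stop on an object; "squeeze" is the grip in N (left out, the last holds). Time passes only in rows, so rows that do not move let the fingers close. It gives the time, the measured TCP pose, the force and the opening at its end, in the units of the state.
- read_state(): the state, without advancing time (a new reading comes with each control period).
- capture(name): name is "side" or "top" or "wrist"; returns a dict with "pixels" (420x560x3 uint8, red, green, blue), "fx", "fy", "cx", "cy" (pixels), "pose" (4x4, takes a point from camera to world coordinates). Camera axes: x right, y down, z forward; pixel columns grow to the right and rows downward; lengths in m; the calibration is good to about 2 mm. A picture is of the moment at which its call begins. There is no depth.
- close_job(): hands the job in, once; it reports no verdict.
The state is a dict: "time_s": time; "joints": joint angles; "qvel": joint speeds; "joint_torque": joint torques, N m; "tcp_pos": TCP position; "orientation": TCP orientation; "ft_force": force on the tool from outside, world axes, zero at the start; "torque": the same for the moment, N m; "gripper_width": opening from 0.0 (shut) to 1.0 (fully open).
Only numpy, scipy, OpenCV 4.12 (cv2) and the standard library are available. Lean on these libraries where they do the work, as an engineer would, in place of code of your own. Each camera call takes 0.05 s, during which the arm holds its last target. There are 200 camera calls.

### The job

Put the round blue carousel plate back on its stand: take it by the wooden grip, push its stem into the spring catch in the middle of the stand, then turn it gently until the three balls find its grooves and the springs pull it fully home and level. Let go of it there; do not force it, and leave the things round about alone.

Things in the scene. Friction and masses are not known exactly. Their poses are not given: they have to be found in the camera images.
- plate: the loose carousel plate, about 0.4 kg: blue disc 168 mm across, brass rim, a skirt round its edge on which it stands on the tray. Origin: centre of the skirt's lower edge, z up the axis. Disc top 35 mm up; skirt inner radius 80 mm. Home on the stand, its origin is 26 mm above the tray; hung up on the ball tops, 30 mm
- plate_grip (a point): centre of the plate's wooden grip blade, on the plate's axis 60 mm above its origin, same axes. The blade stands upright: 48 mm long (plate x), 12 mm thick (plate y, the way to close fingers), its top 20 mm above this point, the disc's top 25 mm below it. Home: 86 mm above the stand's foot; on the ball tops: 90 mm
- plate_bulb (a point): widest point (22 mm across) of the steel stem under the disc, on the axis 11 mm above the plate's origin. The stem tapers to 6 mm across at its foot (9 mm lower) and to a 10 mm neck (9 mm higher)
- plate_grooves (a point): centre, on the plate's axis 22 mm above its origin, of the ring of flat pads under the disc (radius 45 to 65 mm) that rest on the balls. Six radial V grooves part the pads, at 0, 60, 120.. degrees from the plate's x axis: 14 mm wide at the mouth, flanks at 45 degrees
- stand: the fixed stand: grey foot 148 mm across, a short column and, round it, a dark spider with three balls. Origin on the tray under its axis, z up. Pushing on the caught plate with up to 15 N is harmless; forcing it (contact forces on the stand over 45 N in sum, of which the springs alone make about 20) is not allowed
- stand_catch (a point): middle of the catch in the column's top, on the axis 46 mm above the foot: three sprung rollers. Pushing the stem's bulb between them takes about 5 to 10 N; it is through before the plate reaches the ball tops. From then on the rollers close above the bulb and pull the plate down with about 5 to 7 N, if nothing holds it up
- stand_balls (a point): centre of the ring of three steel balls (14 mm across, 55 mm from the axis, 120 degrees apart), 45 mm above the foot. The spider is stiff, was left at an angle NOT given: see or feel it. If turned so that grooves lie over all balls (every 60 degrees), the plate drops 4 mm and is home; some 5 degrees off it still slides in by itself
- sprinkle_jar: loose bystander, not to be pushed about: clear jar with black lid, 54 mm across, 75 mm tall; origin at the centre of its underside
- cream_pot: loose bystander, not to be pushed about: open white pot, 68 mm across, 66 mm tall; origin at the centre of its underside
- teaspoon_a: loose bystander, not to be pushed about: steel teaspoon, 132 x 28 x 11 mm, long along its x; origin at the centre of its underside
- cake_fork_a: loose bystander, not to be pushed about: steel cake fork, 144 x 20 x 11 mm, long along its x; origin at the centre of its underside

How it is judged:
On the way:
1. the plate is lifted clear of the tray (height (world z) of plate_grip above 0.1 m), for 0.1 s.
At the end, for the whole second after the job is handed in: The plate sits home on the three balls: grip centre less than 87.5 mm (and more than 80 mm) above the stand's foot, within 3 mm of the stand's axis, tilted less than 0.03 rad, at rest and let go of (horizontal distance between plate_grip and stand below 0.003 m and z of plate_grip in the frame of stand between 0.08 and 0.0875 m and angle between plate's own z axis and vertical below 0.03 rad and linear speed of plate below 0.01 m/s); the robot touches nothing.
It fails at once if the plate is forced against the stand: contact forces between them over 45 N in sum (the springs alone make about 20 N) (contact force between plate and stand above 45 N).
It fails at once if a thing standing round about is pushed more than 30 mm (distance of any of sprinkle_jar, cream_pot, teaspoon_a, cake_fork_a from where it was at the start of the episode above 0.03 m).
It also fails if it takes over 51 s, if anything falls off the work surface, if the arm or the gripper's body presses on something with over 40 N, if the wrist force passes 120 N, or if a joint passes its speed limit or range.

## Working session

There is one attempt and no reset: what is moved stays moved. The work goes in short steps, Python scripts to look and compute and a tool call to move; the robot and the scene stay as the last step left them, time stands still between calls to the robot, and variables do not carry over. Pictures are saved under pics/ and viewed, about 8 in all and at most 12, crops included, and the job is handed in when it is done.

Besides the shell and the picture viewer there is one more tool, called after "Emit:" as name(argument=value, ...) on one line, values as JSON. drive_tool: Moves the arm, as the interface text tells. Its arguments: {"type":"object","properties":{"moves":{"type":"array","items":{"type":"array","items":{"type":"number"}}},"squeeze":{"type":"number"}},"required":["moves"]}

```bash
mkdir -p pics
cat > h.py <<'E'
from rig import *
import numpy as np, cv2, pickle
def snap(n,f):
    c=capture(n); cv2.imwrite('pics/'+f+'.png',c['pixels'][:,:,::-1]); pickle.dump(c,open('pics/'+f+'.pkl','wb')); return c
def load(f): return pickle.load(open('pics/'+f+'.pkl','rb'))
def ray(c,u,v,z):
    d=c['pose'][:3,:3]@np.array([(u-c['cx'])/c['fx'],(v-c['cy'])/c['fy'],1]); o=c['pose'][:3,3]
    return (o+d*(z-o[2])/d[2]).round(4)
def proj(c,p):
    q=c['pose'][:3,:3].T@(np.array(p)-c['pose'][:3,3]); return (q[0]/q[2]*c['fx']+c['cx'],q[1]/q[2]*c['fy']+c['cy'])
E
python3 - <<'E'
from h import *
a=snap('top','t0');b=snap('side','s0')
for c in(a,b):print(c['pose'].round(3),c['fx'])
print(read_state())
E
```

```text
[[ 0.013 -0.992  0.126  0.435]
 [-1.    -0.009  0.03  -0.011]
 [-0.028 -0.126 -0.992  1.06 ]
 [ 0.     0.     0.     1.   ]] 492.80697978769894
[[ 0.94  -0.229  0.254  0.345]
 [-0.342 -0.641  0.687 -0.626]
 [ 0.006 -0.733 -0.681  0.664]
 [ 0.     0.     0.     1.   ]] 495.36527801542957
{'time_s': 0.1, 'joints': array([-1.33604493,  0.46833979, -0.01157108,  1.60358956,  0.00601905,
        1.07143227, -0.05629886]), 'qvel': array([ 5.81312560e-04,  3.11901231e-05,  9.84557901e-05, -3.06887871e-03,
       -1.33209007e-03,  9.70920962e-04, -9.15822183e-04]), 'joint_torque': array([ 9.03161963e-04, -5.33513153e+01,  2.16025306e-02, -2.51964802e+01,
        1.15288747e-02,  4.29195265e-03,  2.89916677e-06]), 'tcp_pos': array([0.17816578, 0.62453859, 0.23037669]), 'orientation': array([ 1.38470380e-01,  9.90366195e-01, -8.66612860e-04, -4.37289202e-05]), 'ft_force': array([ 0.13668482,  0.07851397, -0.8002582 ]), 'torque': array([ 0.01845194, -0.02287928,  0.00428445]), 'gripper_width': 0.9968837266450243}
```

View pics/t0.png

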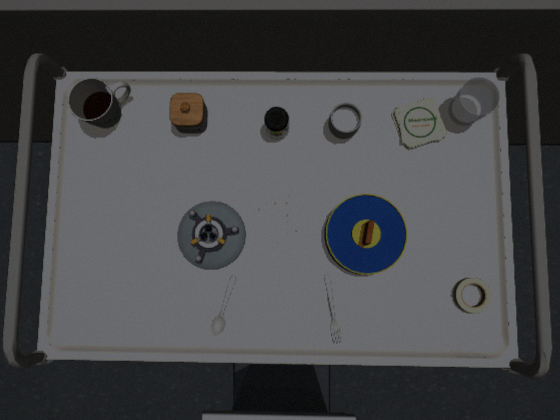

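View pics/s0.png

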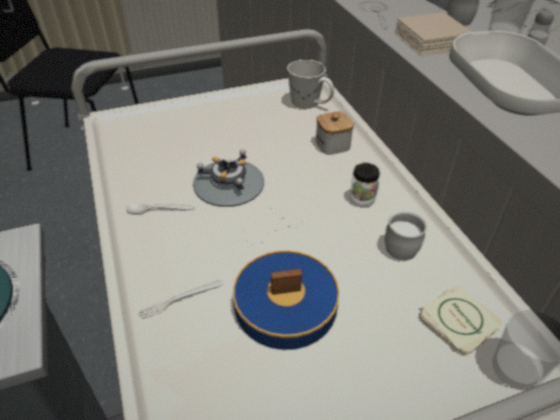

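The top view shows the stand at about (211,235), the plate at about (366,234) and the grip blade near (369,233). I'll enlarge both for the angles.

Run:
```python
from h import *
p=load('t0')['pixels'][:,:,::-1]
f=lambda u,v:cv2.resize(p[v-40:v+40,u-40:u+40],None,fx=5,fy=5,interpolation=cv2.INTER_CUBIC)
im=np.hstack([f(211,235),f(366,234)]); im=np.clip(im*1.7,0,255).astype('uint8')
cv2.imwrite('pics/c0.png',im)
```

```text
(no output)
```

View pics/c0.png

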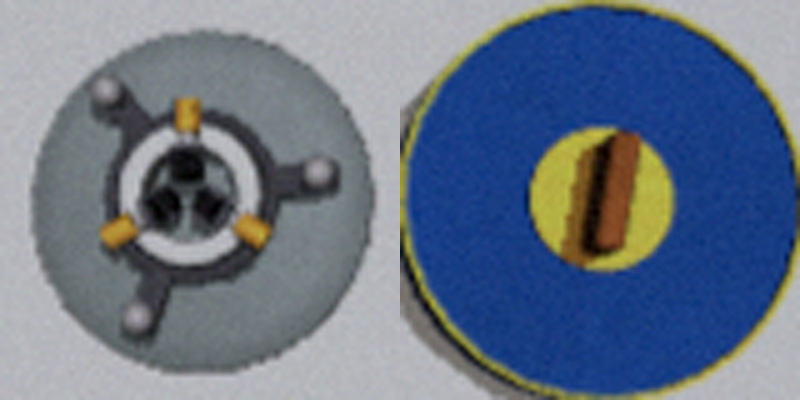

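Run:
```python
from h import *
c=load('t0')
B=[ray(c,171+u/5,195+v/5,.045) for u,v in[(110,91),(320,172),(138,319)]]
m=np.mean(B,0); print('balls',B,m,[ (np.hypot(*(b-m)[:2]).round(4),np.degrees(np.arctan2(*(b-m)[1::-1])).round(1)) for b in B])
print('foot',ray(c,171+203/5,195+202/5,.005),'col',ray(c,171+190/5,195+193/5,.05))
print('disc',ray(c,326+201/5,194+200/5,.035))
g=[ray(c,326+(u-400)/5,194+v/5,.08) for u,v in[(628,133),(611,248)]]
d=g[0]-g[1];print('grip',g,np.mean(g,0),np.linalg.norm(d),np.degrees(np.arctan2(d[1],d[0])))
for n,u,v,z in[('jar',277,115,.075),('pot',346,118,.066),('spoon0',217,325,0),('sp1',235,277,0),('f0',335,340,0),('f1',327,277,0)]:print(n,ray(c,u,v,z))
from scipy.spatial.transform import Rotation as R
print(R.from_quat(read_state()['orientation']).as_matrix().round(3))
```

```text
balls [array([0.5619, 0.1837, 0.045 ]), array([0.5289, 0.0951, 0.045 ]), array([0.4673, 0.169 , 0.045 ])] [0.51936667 0.14926667 0.045     ] [(np.float64(0.0547), np.float64(39.0)), (np.float64(0.055), np.float64(-80.0)), (np.float64(0.0557), np.float64(159.2))]
foot [0.5191 0.1496 0.005 ] col [0.5192 0.1482 0.05  ]
disc [ 0.5229 -0.177   0.035 ]
grip [array([ 0.5459, -0.1807,  0.08  ]), array([ 0.5001, -0.1734,  0.08  ])] [ 0.523   -0.17705  0.08   ] 0.04637811984114929 -9.056120013218946
jar [0.7644 0.0102 0.075 ]
pot [ 0.7614 -0.133   0.066 ]
spoon0 [0.3298 0.1335 0.    ]
sp1 [0.4309 0.0976 0.    ]
f0 [ 0.3028 -0.1151  0.    ]
f1 [ 0.4334 -0.0986  0.    ]
[[-0.962  0.274 -0.   ]
 [ 0.274  0.962 -0.002]
 [-0.    -0.002 -1.   ]]
```

The balls sit on a 55 mm ring at 39.4° (mod 60), centred on (0.519, 0.149). The plate is at (0.523, -0.177) with its blade at -9°. Both agree with the given sizes, so the plate has to turn about -11.6° once caught. I'll set out.

Emit:
drive_tool(moves=[[2,0,4,0,0,0,-1],[4,-3,0,0,0,0,-1],[4,-3,0,0,0,0,-1],[4,-3,0,0,0,0,-1],[4,-3,0,0,0,0,-1],[4,-3,0,0,0,0,-1],[4,-3,0,0,0,0,-1],[4,-3,0,0,0,0,-1]])

```text
time_s: 0.9
tcp_pos: [0.4705, 0.4142, 0.2676]
orientation: [0.129, 0.992, -0.003, -0.003]
ft_force: [1.9, 1.2, 0.8]
gripper_width: 1.002
```

Emit:
drive_tool(moves=[[1,-4.8,0,0,0,0,-1],[1,-4.8,0,0,0,0,-1],[0,-5,0,0,0,0,-1],[0,-5,0,0,0,0,-1],[0,-5,0,0,0,0,-1],[0,-5,0,0,0,0,-1],[0,-5,0,0,0,0,-1],[0,-5,0,0,0,0,-1]])

```text
time_s: 1.7
tcp_pos: [0.493, 0.0168, 0.2637]
orientation: [0.131, 0.991, -0.004, -0.004]
ft_force: [0.3, -0.1, 0.6]
gripper_width: 0.998
```

Emit:
drive_tool(moves=[[1,-4.8,0,0,0,0.1,-1],[1,-4.8,0,0,0,0,-1],[0.5,-4.8,0,0,0,0,-1],[0.4,-3,-3,0,0,0,-1],[0,-1,-3,0,0,0,-1],[0,0,-1,0,0,0,-1],[0,0,0,0,0,0,-1],[0,0,0,0,0,0,-1]])

```text
time_s: 2.5
tcp_pos: [0.5192, -0.1809, 0.1927]
orientation: [0.084, 0.996, -0.006, -0.003]
ft_force: [0.1, 1.1, 0.9]
gripper_width: 0.999
```

Run:
```python
from h import *
c=snap('wrist','w1'); s=read_state(); print(s['tcp_pos'],s['orientation'],s['joints'].round(2)); print(c['pose'].round(3),c['fx'], proj(c,(.523,-.177,.08)))
```

```text
[ 0.51945693 -0.18059498  0.19294704] [ 0.08415408  0.99643305 -0.00573943 -0.0025147 ] [-0.06  0.35  0.4   1.91 -0.15  0.91  1.82]
[[ 0.168  0.947  0.273  0.449]
 [ 0.986 -0.158 -0.058 -0.167]
 [-0.012  0.279 -0.96   0.336]
 [ 0.     0.     0.     1.   ]] 377.80920203392805 (np.float64(283.6992861113401), np.float64(210.42323202510656))
```

View pics/w1.png

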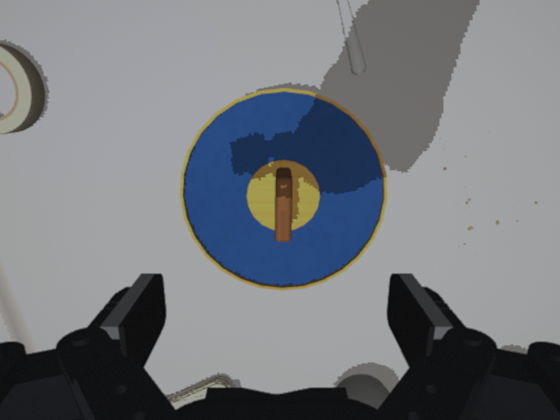

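The blade's top centre appears at (284,209), against a predicted (284,210), and it is parallel to the pads, so I can descend.

Emit:
drive_tool(moves=[[0.35,0.35,-3,0.011,-0.006,0.01,-1],[0,0,-4,0,0,0,-1],[0,0,-4,0,0,0,-1],[0,0,-2,0,0,0,-1],[0,0,0,0,0,0,-1],[0,0,0,0,0,0,-1]])

```text
time_s: 3.15
tcp_pos: [0.5322, -0.1697, 0.0686]
orientation: [0.072, 0.997, 0.001, 0.01]
ft_force: [0.1, 0.5, -0.3]
gripper_width: 0.997
```

Emit:
drive_tool(moves=[[-0.9,-0.7,-0.5,0,0.02,0.01,-1],[0,0,0,0,0,0,-1],[0,0,0,0,0,0,-1]])

```text
time_s: 3.45
tcp_pos: [0.5256, -0.1772, 0.0677]
orientation: [0.066, 0.998, 0.0, 0.003]
ft_force: [-1.2, 0.9, 0.2]
gripper_width: 0.999
```

Emit:
drive_tool(moves=[[-0.2,0,-1.2,0,0.004,-0.025,-1],[0,0,0,0,0,0,-1],[0,0,-0.8,0,0,0,-1],[0,0,0,0,0,0,-1],[0,0,0,0,0,0,-1]])

```text
time_s: 3.95
tcp_pos: [0.5241, -0.1774, 0.0471]
orientation: [0.08, 0.997, 0.0, 0.001]
ft_force: [-0.1, -0.6, 0.3]
gripper_width: 0.998
```

Emit:
drive_tool(moves=[[0,0,0,0,0,0,1],[0,0,0,0,0,0,1],[0,0,0,0,0,0,1],[0,0,0,0,0,0,1],[0,0,0,0,0,0,1],[0,0,0,0,0,0,1],[0,0,0,0,0,0,1],[0,0,0,0,0,0,1]], squeeze=60)

```text
time_s: 4.75
tcp_pos: [0.5244, -0.1776, 0.0474]
orientation: [0.08, 0.997, 0.0, 0.002]
ft_force: [-0.5, 0.3, 0.4]
gripper_width: 0.136
```

Emit:
drive_tool(moves=[[0,0,2,0,0,0,1],[0,0,3,0,0,0,1],[0,0,3,0,0,0,1],[0,0,3,0,0,0,1],[0,0,0,0,0,0,1],[0,0,0,0,0,0,1]])

```text
time_s: 5.35
tcp_pos: [0.5195, -0.176, 0.1567]
orientation: [0.079, 0.997, 0.001, -0.004]
ft_force: [-0.9, 0.4, -4.1]
gripper_width: 0.131
```

Emit:
drive_tool(moves=[[0,3,0,0,0,0,1],[0,4,0,0,0,0,1],[0,4,0,0,0,0,1],[0,4,0,0,0,0,1],[0,4,0,0,0,0,1],[0,4,0,0,0,0,1],[0,3,0,0,0,0,1],[0,0,0,0,0,0,1]])

```text
time_s: 6.15
tcp_pos: [0.5089, 0.0914, 0.1442]
orientation: [0.082, 0.997, -0.002, -0.014]
ft_force: [-0.7, 0.4, -3.4]
gripper_width: 0.131
```

Emit:
drive_tool(moves=[[1,3,0.7,0,-0.028,-0.1,1],[0.1,2.5,0,0,0,-0.1,1],[0,0,0,0,0,0,1],[0,0,0,0,0,0,1]])

```text
time_s: 6.55
tcp_pos: [0.5161, 0.1454, 0.1449]
orientation: [0.184, 0.983, -0.004, -0.004]
ft_force: [-0.3, -0.8, -3.5]
gripper_width: 0.129
```

Emit:
drive_tool(moves=[[0.45,0.35,0,0.006,-0.009,0.01,1],[0,0,0,0,0,0,1],[0,0,0,0,0,0,1]])

```text
time_s: 6.85
tcp_pos: [0.5201, 0.1454, 0.143]
orientation: [0.18, 0.984, -0.002, -0.001]
ft_force: [0.7, 0.1, -3.3]
gripper_width: 0.132
```

Run:
```python
from h import *
s=snap('side','s2');t=snap('top','t2');st=read_state();print(st['tcp_pos'],st['orientation'].round(4),st['ft_force'])
p=st['tcp_pos']
for c in (s,t): print(proj(c,(p[0]-.0013,p[1]+.0005,p[2]-.0474+.035)), proj(c,(.5193,.1493,.046)))
a=s['pixels'][90:210,150:310];b=t['pixels'][175:295,130:290]
cv2.imwrite('pics/c2.png',np.clip(np.hstack([cv2.resize(i,(400,300),interpolation=2) for i in(a,b)])[:,:,::-1]*1.4,0,255))
```

```text
[0.52026611 0.14561223 0.14327966] [ 0.1804  0.9836 -0.0016 -0.0011] [-0.54306995 -1.21068071 -2.40877754]
(np.float64(224.1018956450768), np.float64(131.58742789862123)) (np.float64(226.7644698203201), np.float64(165.97120611532014))
(np.float64(203.5188255654744), np.float64(230.0932789786049)) (np.float64(208.77368172538502), np.float64(233.69522567159294))[ WARN:0@2.900] global loadsave.cpp:1063 imwrite_ Unsupported depth image for selected encoder is fallbacked to CV_8U.
```

View pics/c2.png

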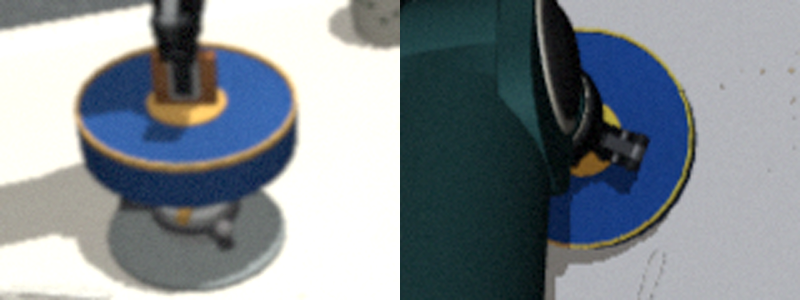

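The plate hangs level. Its disc centre in the side view is about (225,132), against a predicted (224,132), so the grip offset holds. I'll lower it part way and centre it.

Emit:
drive_tool(moves=[[0,0.35,-1,0.004,-0.002,0,1],[0,0.1,-1,0,0,0,1],[0,0,-1,0,0,0,1],[0,0,0,0,0,0,1],[0,0,0,0,0,0,1]])

```text
time_s: 7.45
tcp_pos: [0.5198, 0.1498, 0.11]
orientation: [0.181, 0.984, 0.0, -0.001]
ft_force: [-0.2, 0.3, -3.0]
gripper_width: 0.129
```

Emit:
drive_tool(moves=[[0.05,-0.05,-0.6,0,-0.002,0,1],[0,0,-0.5,0,0,0,1],[0,0,-0.3,0,0,0,1],[0,0,0,0,0,0,1]])

```text
time_s: 7.85
tcp_pos: [0.5206, 0.1494, 0.095]
orientation: [0.181, 0.984, 0.001, 0.0]
ft_force: [-0.3, -0.6, -3.7]
gripper_width: 0.131
```

Emit:
drive_tool(moves=[[0,0,-0.3,0,0,0,1],[0,0,-0.3,0,0,0,1],[0,0,0,0,0,0,1]])

```text
time_s: 8.15
tcp_pos: [0.5213, 0.1495, 0.09]
orientation: [0.181, 0.984, 0.001, 0.001]
ft_force: [-1.7, -0.7, 1.5]
gripper_width: 0.132
```

Emit:
drive_tool(moves=[[0,0,-0.2,0,0,0,1],[0,0,-0.2,0,0,0,1]])

```text
time_s: 8.35
tcp_pos: [0.5215, 0.1495, 0.0872]
orientation: [0.181, 0.984, 0.002, 0.001]
ft_force: [-3.3, -1.0, 5.6]
gripper_width: 0.131
```

Emit:
drive_tool(moves=[[-0.12,-0.05,-0.2,0,0.003,0,1],[-0.05,0,-0.2,0,0,0,1]])

```text
time_s: 8.55
tcp_pos: [0.5212, 0.1494, 0.0842]
orientation: [0.181, 0.984, 0.002, 0.001]
ft_force: [-0.4, -0.3, 0.4]
gripper_width: 0.127
```

Emit:
drive_tool(moves=[[0,0,-0.2,0,0,0,1],[0,0,-0.2,0,0,0,1]])

```text
time_s: 8.75
tcp_pos: [0.5211, 0.1494, 0.0795]
orientation: [0.181, 0.984, 0.002, 0.001]
ft_force: [1.3, 0.1, -4.8]
gripper_width: 0.135
```

Emit:
drive_tool(moves=[[0,0,-0.15,0,0,0,1],[0,0,-0.15,0,0,0,1]])

```text
time_s: 8.95
tcp_pos: [0.5209, 0.1493, 0.0749]
orientation: [0.181, 0.984, 0.002, 0.001]
ft_force: [1.6, 0.5, -7.4]
gripper_width: 0.131
```

Emit:
drive_tool(moves=[[0,0,-0.12,0,0,0,1],[0,0,-0.1,0,0,0,1]])

```text
time_s: 9.15
tcp_pos: [0.5213, 0.1493, 0.0732]
orientation: [0.181, 0.984, 0.002, 0.001]
ft_force: [-1.8, -0.5, 13.6]
gripper_width: 0.128
```

The plate passed ball-top height (TCP 0.0774) with the springs still pulling, then met a hard stop at 0.0732, where home is 0.0734. I'll release it.

Emit:
drive_tool(moves=[[0,0,0.05,0,0,0,1],[0,0,0,0,0,0,0.5],[0,0,0,0,0,0,-0.3],[0,0,0,0,0,0,-1],[0,0,0,0,0,0,-1],[0,0,0,0,0,0,-1],[0,0,0,0,0,0,-1]])

```text
time_s: 9.85
tcp_pos: [0.5216, 0.1496, 0.0745]
orientation: [0.181, 0.984, 0.002, 0.001]
ft_force: [0.4, -0.1, 0.1]
gripper_width: 1.0
```

Emit:
drive_tool(moves=[[0,0,1,0,0,0,-1],[0,0,3,0,0,0,-1],[0,0,4,0,0,0,-1],[0,0,4,0,0,0,-1],[0,4,2,0,0,0,-1],[0,4.5,0,0,0,0,-1],[0,4.5,0,0,0,0,-1],[0,4.5,0,0,0,0,-1]])

```text
time_s: 10.65
tcp_pos: [0.5227, 0.3204, 0.2277]
orientation: [0.189, 0.982, 0.003, 0.003]
ft_force: [0.3, -0.1, -1.1]
gripper_width: 1.003
```

Emit:
drive_tool(moves=[[0,4,0,0,0,0,-1],[0,3,0,0,0,0,-1],[0,0,0,0,0,0,-1]])

```text
time_s: 10.95
tcp_pos: [0.5197, 0.4015, 0.2303]
orientation: [0.184, 0.983, 0.006, 0.003]
ft_force: [-0.3, -0.7, 0.6]
gripper_width: 0.997
```

Run:
```python
from h import *
s=snap('side','s3');t=snap('top','t3');st=read_state();print(st['tcp_pos'],st['ft_force'])
a=s['pixels'][90:210,150:310];b=t['pixels'][175:295,130:290]
for c,o in((s,(150,90)),(t,(130,175))):
  for z in(.086,.090): print(z,[((np.array(proj(c,(.5195+x,.1493+y,z+h)))-o)*2.5).round(1) for x,y,h in((0,0,.02),(0,.084,-.025),(0,-.084,-.025),(.084,0,-.025),(-.084,0,-.025))])
cv2.imwrite('pics/c3.png',np.clip(np.hstack([cv2.resize(i,(400,300),interpolation=2) for i in(a,b)])[:,:,::-1]*1.4,0,255).astype('uint8'))
```

```text
[0.52122332 0.39648249 0.23027377] [ 0.21230803 -0.13700112 -0.12025874]
0.086 [array([187.1, 128.6]), array([164.1, 117.8]), array([221. , 239.3]), array([290.6, 154. ]), array([ 86.9, 197. ])]
0.09 [array([186.7, 124.3]), array([163.8, 113.9]), array([220.7, 235.3]), array([290.5, 150. ]), array([ 86.2, 193. ])]
0.086 [array([185., 140.]), array([ 91.9, 143.9]), array([296.8, 146. ]), array([197.1,  43.4]), array([191.1, 248.6])]
0.09 [array([184.2, 139.5]), array([ 90.7, 143.5]), array([296.4, 145.6]), array([196.3,  42.6]), array([190.3, 248.6])]
```

View pics/c3.png

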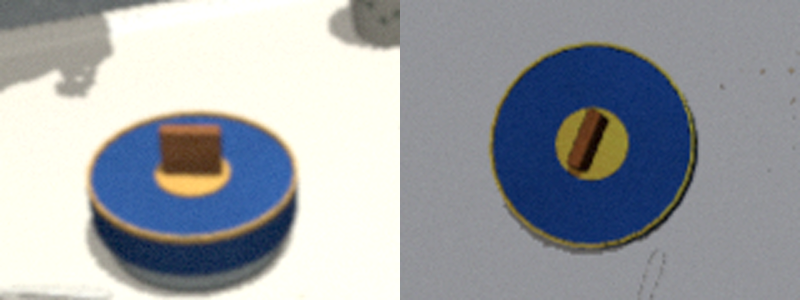

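Run:
```python
from h import *
from scipy.optimize import least_squares
def fit(f,x0,box):
    c=load(f); p=c['pixels'].astype(int); u0,u1,v0,v1=box
    m=((p[:,:,2]>p[:,:,0]+25)).astype('uint8'); k=np.zeros_like(m);k[v0:v1,u0:u1]=m[v0:v1,u0:u1]
    t=np.linspace(0,2*np.pi,180,endpoint=False)
    g=cv2.GaussianBlur(p[:,:,0].astype('float32')-p[:,:,2],(0,0),1.2) # brass: red>>blue
    def score(x,y,z):
        q=np.array([proj(c,(x+.083*np.cos(a),y+.083*np.sin(a),z)) for a in t],dtype='float32')
        return cv2.remap(g,q[:,0].reshape(-1,1),q[:,1].reshape(-1,1),1).mean()
    from scipy.optimize import minimize
    r=minimize(lambda d:-score(x0[0]+d[0]/1e3,x0[1]+d[1]/1e3,x0[2]+d[2]/1e3),[0,0,0],method='Nelder-Mead',options=dict(initial_simplex=[[0,0,0],[3,0,0],[0,3,0],[0,0,3]]))
    for z in range(-6,8,2): print(z,round(float(max(score(x0[0]+a/1e3,x0[1]+b/1e3,x0[2]+z/1e3) for a in(-2,-1,0,1,2) for b in (-2,-1,0,1,2))),2),end=' ')
    print(f,r.x.round(2),r.fun)
fit('s0',(.523,-.177,.035),(0,560,0,420)); fit('s3',(.5195,.1493,.061),(0,560,0,420))
```

```text
-6 -1.0 -4 14.23 -2 27.71 0 36.0 2 38.47 4 39.2 6 39.74 s0 [-0.05 -1.42  6.55] -39.78861497204497
-6 -17.65 -4 -6.99 -2 6.21 0 18.12 2 25.16 4 26.57 6 27.32 s3 [ -1.48 -10.79  13.15] -28.625878769637094
```

Run:
```python
from h import *
t=np.linspace(0,2*np.pi,180,endpoint=False)
def zfit(f,x,y,z0):
    c=load(f);p=c['pixels'].astype('float32');g=cv2.GaussianBlur(p[:,:,0]-p[:,:,2],(0,0),1)
    o=[]
    for z in np.arange(-4,9,1):
        q=np.array([proj(c,(x+.083*np.cos(a),y+.083*np.sin(a),z0+z/1e3)) for a in t],'float32')
        o.append((int(z),int(cv2.remap(g,q[:,0].reshape(-1,1),q[:,1].reshape(-1,1),1).mean())))
    print(f,o)
zfit('s0',.523,-.177,.035);zfit('s3',.5195,.1493,.061)
```

```text
s0 [(-4, -10), (-3, -2), (-2, 5), (-1, 14), (0, 23), (1, 30), (2, 36), (3, 41), (4, 43), (5, 43), (6, 42), (7, 38), (8, 33)]
s3 [(-4, -18), (-3, -12), (-2, -6), (-1, 1), (0, 9), (1, 16), (2, 23), (3, 27), (4, 30), (5, 30), (6, 28), (7, 25), (8, 20)]
```

The same fit reads 4.5 mm high for the plate at its known start height and again now. With that bias taken out, the disc top is at 61 mm, which is home (on the ball tops it would be 65 mm). I'll hand the job in.

```bash
python3 -c "
from h import *
print(read_state()['ft_force'],close_job())"
```

```text
the job is handed in; nothing more can be done
[ 0.21230803 -0.13700112 -0.12025874] None
```

The plate is back on its stand, and my last checks put it fully home, level and let go of. I handed the job in at about 11 s of the 51 s allowed; no verdict is reported.

**What I did:** I lifted the plate by its grip and turned it about -11.5° in the air to match the ball angle seen from above. That let it go straight into its grooves, so I did not need to turn it on the balls. Pushing the stem through the catch took about 9 N. I then lowered it to the stop, where the wrist read 13.6 N (about 17 N once the plate's weight is taken off), released it and moved the arm well clear.

**Checks that agreed:**
- **Force and height:** the springs were still pulling the plate down below ball-top height. It stopped within 0.2 mm of the calculated home height.
- **Top view:** the disc outline matches the stand axis to about 1 mm, and the blade is at the groove angle.
- **Arm:** the wrist force was near zero after letting go, so the arm was touching nothing.

**Check that disagreed:** my first height fit from the side camera was no use, because leaving the sideways position free let the height drift. With the position fixed, it read about 4.5 mm high. It read the same 4.5 mm high for the plate at its known start height, so I took that as camera bias; corrected, the plate is home.

I did not measure the things round about again, but the arm and plate stayed well away from them.

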